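# Centre the beaker on the stirrer

## Task

The glass beaker stands off-centre, partly over the edge of the small round plate of the magnetic stirrer. Nudge it with light touches of the fingers, without gripping, lifting, tipping or knocking it off, until it stands centred, its whole foot inside the blue ring on the plate; take the fingers away, and then press the green start button on the stirrer fully down. Leave the other things where they are.

Things in the scene. Friction and masses are not known exactly. Their poses are not given: they have to be found in the camera images.
- beaker: empty clear glass beaker, light (about 60 g) and easily tipped, 56 mm across at the walls and rim, foot about 50 mm across, 70 mm tall. Origin: centre of its underside; z axis up. It slides on the plate when pushed sideways (about 0.2 to 1 N) low on its wall, 15 to 25 mm above the plate; pushed near the rim it may tip
- plate_centre (a point): centre of the upper face of the stirrer's fixed round white plate, 72 mm in diameter and 54 mm above the work surface. The plate is raised 16 mm above the white stirrer body (112 mm wide, reaching 53 mm behind the plate centre and 127 mm in front of it), whose flat top is 38 mm above the work surface. A thin blue ring of inner radius 31 mm is printed round the plate centre
- start_button_top (a point): centre of the upper face of the round green start button (22 mm across) on the control deck of the stirrer, 96 mm from the plate centre on the side towards the robot. It is pressed straight down
- start_button (a joint): travel of the green button, m: 0 when up, 0.005 fully down; a spring returns it, and fully down takes 4 N
- timer: white bench timer lying left of the stirrer, 48x68x16 mm, origin at the centre of its underside; leave alone
- bottle: amber glass bottle with red cap, 55 mm across, 105 mm tall, left of the stirrer, origin at the centre of its underside; leave alone
- tape: roll of black tape lying flat, 62 mm across, 19 mm high, left, origin at the centre of its underside; leave alone
- spanner: small steel spanner, 104 mm long, 5 mm thick, lying to the right of the stirrer, origin at the centre of its underside; leave alone
- pen: white pen with red cap, 135 mm long, 16 mm thick, front left, origin at the centre of its underside; leave alone
Not all that is in view belongs to the job. Several things have the shape of the beaker; the one meant has the colours described above.

How it is judged:
By the outcome, as a careful person would: the job done as asked, in the order asked, and still so for the second after the job is handed in, with the robot touching nothing.
It also fails if it takes over 48 s, if anything falls off the work surface, if the arm or the gripper's body presses on something with over 40 N, if the wrist force passes 120 N, or if a joint passes its speed limit or range.

## Robot

A 6-joint arm with a two-finger parallel gripper is mounted at the origin on a cart in front of the work surface, level with it; the furniture and walls round the work are solid. World frame = base frame: x ahead of the robot, y to its left, z up, the work surface at z = 0. Lengths are in m, angles in rad, forces in N, time in s.
With the tool pointing down it reaches from about 0.375 to 0.925 m from the base axis. Payload 5.7 kg.
Tool frame: the origin (TCP) lies at the very end of the fingers, on their centre line; the grasp point (between the pads) lies 19 mm behind it; z points along the fingers, y is the line along which they close (so a half turn about z gives the same grasp; the last joint's range is limited). The gripper opens to 88 mm and grips with 3 to 60 N. Pads are 20 mm wide; open, the fingers measure 115 mm over their backs; the gripper's body (75 mm by 178 mm) begins 61 mm behind the grasp point.
Start: joints at [-1.363, 0.359, 1.51, -0, 1.272, -0.115], TCP at [0.19, -0.569, 0.198] pointing down, gripper open.
Joint ranges: [-2.97, 2.97], [-1.01, 2.36], [0.21, 2.38], [-0.96, 4.11], [0.2, 2.71], [-2.98, 2.98]. Speed limits (rad/s): [2.39, 2.39, 3.14, 3.14, 3.14, 3.14].

## Interface

Orientations are given as a rotation vector (axis times angle).
In Python, from plant import robot gives the robot as it stands.
- The arm moves only by the tool carry_out, never from a script. Its argument "steps" is one flat list of numbers, 5 for each row, row after row: the shift along the tool's x, y, z in units of 120 mm (1.0 is 120 mm), then the turn about the tool's z in units of 2 pi rad (1.0 is 2 pi rad), then the closure in counts, from 0 (fully open) to 255 (shut). A call has 1 to 8 rows; each row is the pose to reach, as a shift and turn from the pose commanded when the call began, along the tool's axes at that moment, turning the shorter way round; what a row does not reach only later rows make up. A row lasts 1/10 s, in which the tool goes at most 50 mm and 8.59 degrees, less where a joint would pass 70% of its speed; a pose out of reach is approached as far as the arm can. A call with a number of a shift or a turn outside -1 to 1 is refused whole. A call with a gripper value outside its range is refused whole. The fingers move at their own pace and stop on an object; the grip force is fixed at half the most. Time passes only in rows, so rows that repeat a pose let the fingers close. It gives the time, the measured TCP pose, the force, the opening and the grip force at its end, in the units of the state.
- robot.observe(): the state, without advancing time (a new reading comes with each control period).
- robot.read_camera(name): name is "side" or "top" or "wrist"; returns the picture (384x512x3 uint8, red, green, blue); there is no depth.
- robot.camera_model(name): a dict with "mtx" (3x3 intrinsics, pixels), "world_to_cam" (4x4, takes a point from world to camera coordinates). Camera axes: x right, y up, looking along -z (the intrinsics and any distortion apply to the point x, -y, -z); pixel columns grow to the right and rows downward; lengths in m; the calibration is good to about 2 mm. A picture is of the moment at which its call begins: read the wrist's pose just before it. camera_model takes no time and is no camera call; for the wrist camera it gives the pose at the moment of the call.
- robot.close_job(): hands the job in; it is judged then, once.
The state is a dict: "t": time; "qpos": joint angles; "qd": joint speeds; "joint_torque": joint torques, N m; "tool_pos": TCP position; "tool_rot": TCP orientation; "wrist_force": force on the tool from outside, world axes, zero at the start; "wrist_torque": the same for the moment, N m; "grip_width": finger opening in m; "grip_force": force on a finger pad.
Only numpy, scipy, OpenCV 4.12 (cv2) and the standard library are available. Lean on these libraries where they do the work, as an engineer would, in place of code of your own. Each camera call takes 0.05 s, during which the arm holds its last target. There are 200 camera calls.

## Working session

There is one attempt and no reset: what is moved stays moved. The work goes in short steps, Python scripts to look and compute and a tool call to move; the robot and the scene stay as the last step left them, time stands still between calls to the robot, and variables do not carry over. Pictures are saved under pics/ and viewed, at most 10 in all, crops included, and the job is handed in when it is done.

Besides the shell and the picture viewer there is one more tool, called by a JSON object that holds its "name" and its "arguments". carry_out: Moves the arm, as the interface text tells. Its arguments: {"type":"object","properties":{"steps":{"type":"array"}},"required":["steps"]}

```bash
mkdir -p pics; ls
cat > h.py <<'E'
import numpy as np, cv2
from plant import robot
def snap(n,f=None):
    im=robot.read_camera(n); 
    if f: cv2.imwrite('pics/'+f,cv2.cvtColor(im,cv2.COLOR_RGB2BGR))
    return im
def ray(n,uv,z,m=None):
    m=m or robot.camera_model(n); K=np.array(m['mtx']);T=np.array(m['world_to_cam'])
    d=cv2.undistortPoints(np.array([[uv]],float),K,np.array(m.get('dist',np.zeros(5)),float))[0,0]
    d=np.array([d[0],-d[1],-1.]);R=T[:3,:3];o=-R.T@T[:3,3];d=R.T@d
    return o+d*(z-o[2])/d[2]
def proj(n,p):
    m=robot.camera_model(n);K=np.array(m['mtx']);T=np.array(m['world_to_cam'])
    c=T[:3,:3]@np.array(p)+T[:3,3];c=np.array([c[0],-c[1],-c[2]]);u=K@c;return u[:2]/u[2]
E
python3 - <<'E'
from h import *
s=robot.observe();print(s)
m=robot.camera_model('top');print(m.keys(),m['mtx'])
a=snap('top');b=snap('side')
o=np.hstack([a,b]);cv2.imwrite('pics/a.png',cv2.cvtColor(a,cv2.COLOR_RGB2BGR));cv2.imwrite('pics/b.png',cv2.cvtColor(b,cv2.COLOR_RGB2BGR))
E
```

```text
pics
{'t': 0.0, 'qpos': array([-1.36309617e+00,  3.59493556e-01,  1.51137707e+00,  4.40183836e-05,
        1.27250573e+00, -1.15076773e-01]), 'qd': array([ 0.00067726,  0.00181938,  0.00016464,  0.00099425,  0.00061702,
       -0.00119433]), 'joint_torque': array([-3.24645123e-03, -5.15377700e+01, -2.70727766e+01,  6.71709166e-02,
        3.46435443e-02, -1.31057673e-04]), 'tool_pos': array([ 0.19019674, -0.56831321,  0.19683752]), 'tool_rot': array([-3.09901076e+00, -5.04511976e-01,  6.36738165e-05]), 'wrist_force': array([ 0.58869984, -0.43677414, -0.74006733]), 'wrist_torque': array([-0.0128428 , -0.01459246,  0.04354459]), 'grip_force': 0.0, 'grip_width': 0.08762384410686089}
dict_keys(['mtx', 'world_to_cam']) [[434.74928622   0.         256.28748958]
 [  0.         434.74928622 189.72156656]
 [  0.           0.           1.        ]]
```

View pics/a.png

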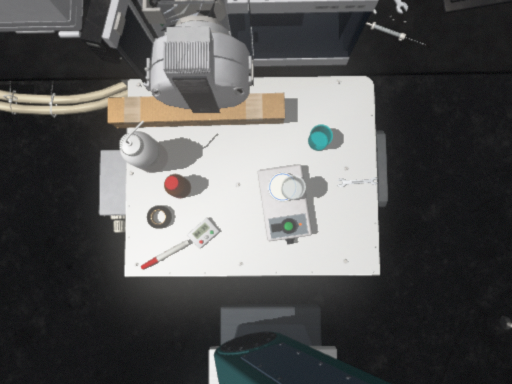

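View pics/b.png

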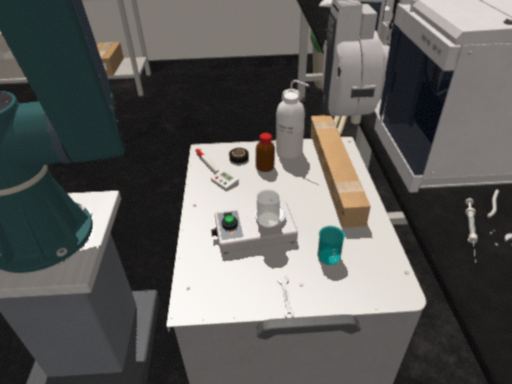

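The top view shows the stirrer at about (285,203), its plate at about (281,187), the clear beaker at (293,188) and the green button at (289,226). The teal cup at (320,138) is a decoy. In the side view the clear beaker is at (268,208) and the button at (230,220).

Run:
```python
from h import *
a=cv2.imread('pics/a.png');b=cv2.imread('pics/b.png')
ca=cv2.resize(a[150:250,245:325],None,fx=5,fy=5,interpolation=cv2.INTER_CUBIC)
cb=cv2.resize(b[180:260,205:305],(400,320),interpolation=cv2.INTER_CUBIC)
o=np.zeros((500,800,3),np.uint8);o[:,:400]=ca;o[:320,400:]=cb;cv2.imwrite('pics/c.png',o)
for n,im in (('top',a),('side',b)):
    h=cv2.cvtColor(im,cv2.COLOR_BGR2HSV);m=cv2.inRange(h,(45,120,60),(75,255,255))
    k,l,st,c=cv2.connectedComponentsWithStats(m);i=1+np.argmax(st[1:,4]);print(n,st[i],c[i],ray(n,c[i],.05))
    m=cv2.inRange(h,(100,60,60),(130,255,255));k,l,st,c=cv2.connectedComponentsWithStats(m);print([(s[:5],) for s in st[1:] if s[4]>3])
print(ray('top',(281,187),.054), ray('top',(293,188),.054))
print(robot.camera_model('wrist')['mtx'])
T=np.array(robot.camera_model('wrist')['world_to_cam']);print(-T[:3,:3].T@T[:3,3],T[:3,:3])
T=np.array(robot.camera_model('top')['world_to_cam']);print(-T[:3,:3].T@T[:3,3])
```

```text
top [285 223   7   7  40] [287.9   225.925] [ 0.45567215 -0.04064631  0.05      ]
[(array([241, 357,  41,  27,  98], dtype=int32),)]
side [225 215   9   9  67] [228.94029851 219.        ] [ 0.45457973 -0.03625217  0.05      ]
[(array([ 46, 117,   3,   5,   7], dtype=int32),), (array([ 47, 123,   2,   3,   5], dtype=int32),), (array([ 49, 134,   4,   4,   5], dtype=int32),), (array([ 53, 140,   3,   5,   7], dtype=int32),)]
[ 0.55057945 -0.0248543   0.054     ] [ 0.54786564 -0.05410074  0.054     ]
[[312.8317595    0.         254.47564168]
 [  0.         312.8317595  195.52302544]
 [  0.           0.           1.        ]]
[ 0.26933486 -0.54262159  0.38352342] [[ 0.31658455 -0.9485585  -0.00331435]
 [ 0.90361408  0.30264337 -0.30313131]
 [ 0.28854085  0.09297179  0.95294303]]
[0.45546215 0.01627819 1.11306836]
```

View pics/c.png

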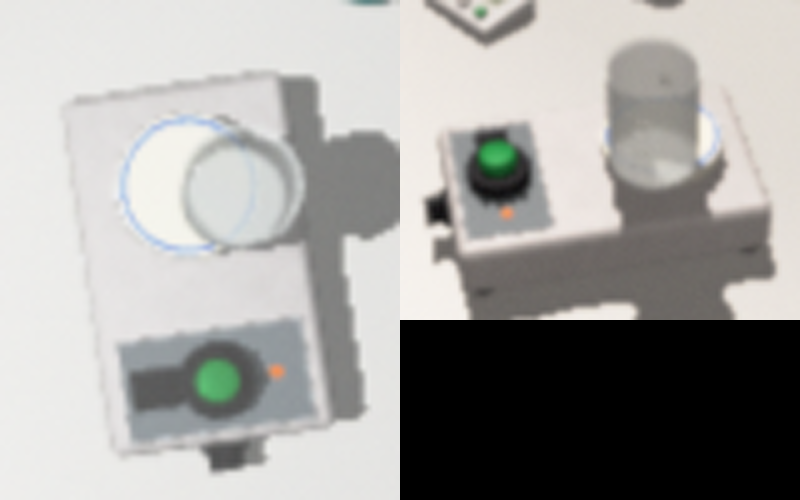

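The crop shows the blue ring centred at about (282,187) and the beaker foot at about (292,188). That puts the beaker roughly 25 mm off to the robot's right (−y), overhanging the plate. I'll move the arm over for a closer look.

{"name": "carry_out", "arguments": {"steps": [1,-0.7,0,0,255,1,-0.7,0,0,255,1,-0.7,0,0,255]}}

```text
t: 0.4
tool_pos: [0.2779, -0.4494, 0.1971]
tool_rot: [-3.1, -0.503, -0.0]
wrist_force: [0.8, -0.4, -0.6]
grip_width: 0.067
grip_force: 0.0
```

{"name": "carry_out", "arguments": {"steps": [1,-0.7,0,0,255,1,-0.7,0,0,255,1,-0.7,0,0,255]}}

```text
t: 0.7
tool_pos: [0.3653, -0.3314, 0.1974]
tool_rot: [-3.1, -0.504, 0.0]
wrist_force: [1.3, 0.6, 0.3]
grip_width: 0.0432
grip_force: 0.0
```

{"name": "carry_out", "arguments": {"steps": [1,-0.7,0,0,255,1,-0.7,0,0,255,1,-0.7,0,0,255]}}

```text
t: 1.0
tool_pos: [0.4525, -0.2137, 0.1975]
tool_rot: [-3.1, -0.505, 0.0]
wrist_force: [1.0, -1.4, -0.2]
grip_width: 0.0193
grip_force: 0.0
```

{"name": "carry_out", "arguments": {"steps": [0.6,-0.5,0,0.065,255,0.6,-0.5,0,0.065,255,0.6,-0.5,0,0.065,255,0.6,-0.5,0,0.065,255,0.6,-0.5,0,0.065,255]}}

```text
t: 1.5
tool_pos: [0.5006, -0.1362, 0.1974]
tool_rot: [3.139, -0.128, -0.001]
wrist_force: [1.1, 0.1, -0.3]
grip_width: 0.001
grip_force: 0.0
```

Run:
```python
from h import *
s=robot.observe();print(s['t'],s['tool_pos'],s['tool_rot'],s['qpos'],s['grip_width'])
a=snap('wrist');m=robot.camera_model('wrist');print(m)
cv2.imwrite('pics/d.png',cv2.cvtColor(a,cv2.COLOR_RGB2BGR))
```

```text
1.5 [ 0.50055339 -0.13615273  0.19736002] [ 3.13898769e+00 -1.27582846e-01 -1.49135328e-03] [-3.98522183e-01  2.42905665e-01  1.68299159e+00 -3.67488793e-04
  1.21658017e+00  1.25364621e+00] 0.0010442056978204363
{'mtx': array([[312.8317595 ,   0.        , 254.47564168],
       [  0.        , 312.8317595 , 195.52302544],
       [  0.        ,   0.        ,   1.        ]]), 'world_to_cam': array([[-0.08319623, -0.99653198, -0.00155184, -0.09440971],
       [ 0.9491926 , -0.07876961, -0.30467812, -0.44843227],
       [ 0.30349925, -0.02682106,  0.95245411, -0.54673805],
       [ 0.        ,  0.        ,  0.        ,  1.        ]])}
```

View pics/d.png

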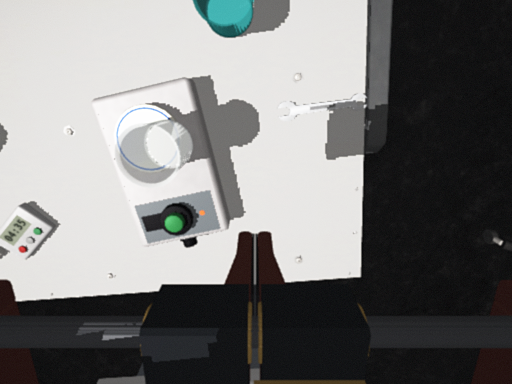

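The wrist view shows the ring centred near (149,137), the beaker foot near (160,147), the button at (174,223) and the fingertip at (255,235). I'll zoom in to measure.

```bash
cat >> h.py <<'E'
def ring(a,n,ctr,rad,m,z=.054):
    h=cv2.cvtColor(a,cv2.COLOR_RGB2HSV);k=cv2.inRange(h,(95,35,80),(130,255,255))
    ys,xs=np.nonzero(k);g=np.hypot(xs-ctr[0],ys-ctr[1])<rad
    P=np.array([ray(n,(x,y),z,m)[:2] for x,y in zip(xs[g],ys[g])])
    for _ in range(3):
        A=np.c_[2*P,np.ones(len(P))];s=np.linalg.lstsq(A,(P**2).sum(1),rcond=None)[0]
        r=np.sqrt(s[2]+s[0]**2+s[1]**2);e=abs(np.hypot(*(P-s[:2]).T)-r);P=P[e<max(.002,np.median(e)*2)]
    return s[:2],r,len(P)
def green(a,n,m,z=.05):
    h=cv2.cvtColor(a,cv2.COLOR_RGB2HSV);k=cv2.inRange(h,(45,120,60),(75,255,255))
    _,l,st,c=cv2.connectedComponentsWithStats(k);i=1+np.argmax(st[1:,4]);return ray(n,c[i],z,m)[:2],c[i],st[i,4]
E
python3 - <<'E'
from h import *
a=cv2.cvtColor(cv2.imread('pics/d.png'),cv2.COLOR_BGR2RGB);m=robot.camera_model('wrist')
print(ring(a,'wrist',(149,137),45,m),green(a,'wrist',m))
t=cv2.cvtColor(cv2.imread('pics/a.png'),cv2.COLOR_BGR2RGB);print(ring(t,'top',(282,187),20,robot.camera_model('top')))
c=cv2.resize(a[95:195,100:210],None,fx=6,fy=6,interpolation=cv2.INTER_CUBIC)
cv2.imwrite('pics/e.png',cv2.cvtColor(c,cv2.COLOR_RGB2BGR))
E
```

```text
(array([ 0.54948994, -0.02812818]), np.float64(0.03191490261200526), 240) (array([ 0.45175974, -0.03844919]), array([173.22382671, 223.10830325]), np.int32(277))
(array([ 0.55181483, -0.02772735]), np.float64(0.03203981915149201), 47)
```

View pics/e.png

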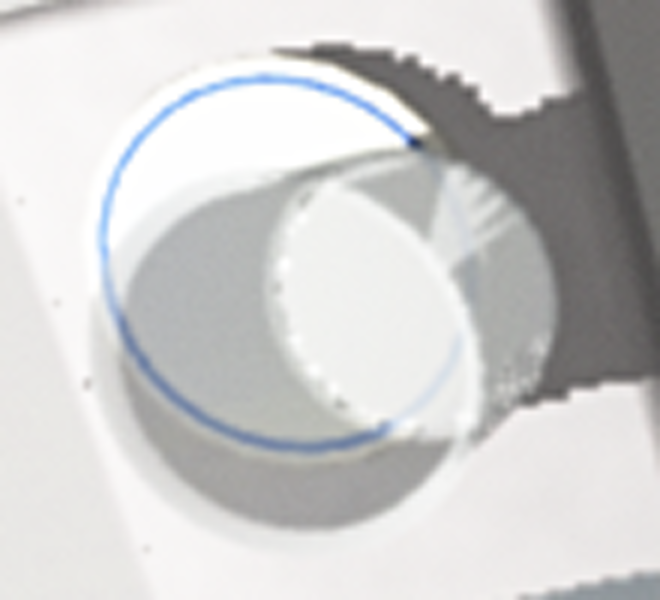

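The crop shows the foot circle spanning columns 268–555 and rows 150–438, and the rim spanning columns 92–485 and rows 170–548. I'll convert both to positions and cross-check them.

Run:
```python
from h import *
f=lambda x,y:(100+x/6-.5,95+y/6-.5)
for p in [(412,293),(268,293),(555,293)]: print(ray('wrist',f(*p),.056))
for p in [(289,359),(92,359),(485,359)]: print(ray('wrist',f(*p),.124))
print(ray('top',(292.3,188),.056),proj('wrist',robot.observe()['tool_pos']))
```

```text
[ 0.54376756 -0.0496807   0.056     ]
[ 0.54585043 -0.02466388  0.056     ]
[ 0.54169965 -0.07451792  0.056     ]
[ 0.54438996 -0.05059643  0.124     ]
[ 0.5466721  -0.02316794  0.124     ]
[ 0.54212014 -0.07787674  0.124     ]
[ 0.54770632 -0.05226414  0.056     ] [254.10866758 230.63593923]
```

{"name": "carry_out", "arguments": {"steps": [0.22,-0.24,0.6,0.025,255,0.22,-0.24,0.6,0.025,255,0.22,-0.24,0.6,0.025,255,0.22,-0.24,0.6,0.025,255]}}

```text
t: 1.95
tool_pos: [0.529, -0.1105, 0.1256]
tool_rot: [-3.119, 0.378, 0.003]
wrist_force: [0.1, 0.4, -0.3]
grip_width: 0.0
grip_force: 0.0
```

{"name": "carry_out", "arguments": {"steps": [0,0,0.25,0,255,0,0,0.49,0,255,0,0,0.49,0,255,0,0,0.49,0,255]}}

```text
t: 2.35
tool_pos: [0.5301, -0.1106, 0.0683]
tool_rot: [3.118, -0.381, 0.001]
wrist_force: [0.5, 0.2, 1.2]
grip_width: 0.0002
grip_force: 0.0
```

Run:
```python
from h import *
s=robot.observe();print(s['t'],s['tool_pos'],s['tool_rot'],s['wrist_force'])
a=snap('wrist');m=robot.camera_model('wrist');np.save('m.npy',m,allow_pickle=True)
b=snap('side')
c=cv2.resize(b[170:260,205:305],(400,360),interpolation=cv2.INTER_CUBIC)
o=np.zeros((384,800,3),np.uint8);o[:,:400]=a[:,:400];o[:360,400:]=c
cv2.imwrite('pics/f.png',cv2.cvtColor(o,cv2.COLOR_RGB2BGR))
print(proj('wrist',s['tool_pos']))
```

```text
2.35 [ 0.53006951 -0.11061717  0.06827249] [ 3.11817555e+00 -3.80635426e-01  1.34174856e-03] [0.46771739 0.19043407 1.24524862]
[254.40074817 231.78445867]
```

View pics/f.png

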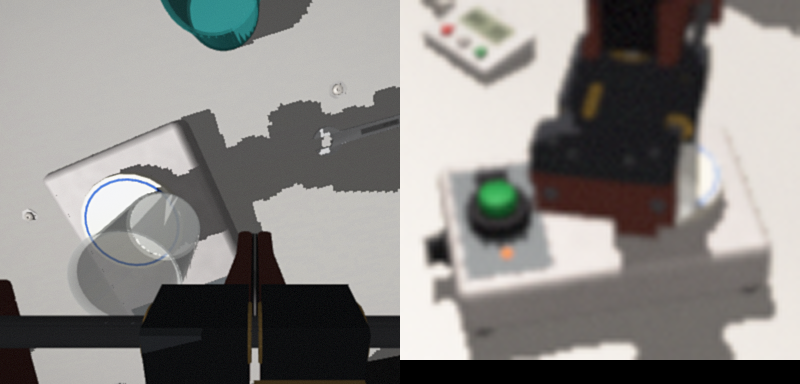

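The wrist view shows the fingertip at (255,233), the foot centre at about (164,225) and the ring at about (133,220). The fingers are clear of the beaker. I'll compute the push in tool axes.

```bash
cat >> h.py <<'E'
from scipy.spatial.transform import Rotation as Ro
def tool(p,s): return Ro.from_rotvec(s['tool_rot']).as_matrix().T@(np.r_[p[:2],s['tool_pos'][2]]-s['tool_pos'])*1000
E
python3 - <<'E'
from h import *
s=robot.observe();m=robot.camera_model('wrist')
a=cv2.cvtColor(cv2.imread('pics/f.png'),cv2.COLOR_BGR2RGB)[:,:400]
c,r,n=ring(a,'wrist',(133,220),60,m);f=ray('wrist',(164,225),.056);l=ray('wrist',(128,225),.056);rr=ray('wrist',(200,225),.056)
print(c,r,n,f,np.linalg.norm(l-rr));print(tool(c,s),tool(f,s))
E
```

```text
[ 0.55045671 -0.02744235] 0.032035219380872115 579 [ 0.54471168 -0.04989354  0.056     ] 0.04975321386606431
[-1.30728366e+00 -8.53561179e+01 -2.82577356e-02] [-1.48465024e+00 -6.21822214e+01 -2.23379114e-02]
```

{"name": "carry_out", "arguments": {"steps": [-0.01,-0.07,0.02,0,255,-0.01,-0.13,0.02,0,255,-0.01,-0.15,0.02,0,255,-0.01,-0.165,0.02,0,255,-0.01,-0.18,0.02,0,255,-0.01,-0.195,0.02,0,255,-0.01,-0.21,0.02,0,255,-0.01,-0.225,0.02,0,255]}}

```text
t: 3.25
tool_pos: [0.5352, -0.0831, 0.0645]
tool_rot: [-3.118, 0.38, 0.0]
wrist_force: [0.6, 0.8, -0.0]
grip_width: 0.0003
grip_force: 0.2
```

{"name": "carry_out", "arguments": {"steps": [0,-0.015,0,0,255,0,-0.03,0,0,255,0,-0.045,0,0,255,0,-0.06,0,0,255,0,-0.075,0,0,255,0,-0.09,0,0,255,0,-0.1,0,0,255,0,-0.1,0,0,255]}}

```text
t: 4.05
tool_pos: [0.538, -0.0713, 0.0645]
tool_rot: [-3.118, 0.38, 0.0]
wrist_force: [-0.1, -0.5, -0.3]
grip_width: 0.0002
grip_force: 0.1
```

Run:
```python
from h import *
s=robot.observe();print(s['t'],s['tool_pos'],s['tool_rot'],s['wrist_force'])
a=snap('wrist');m=robot.camera_model('wrist')
c,r,n=ring(a,'wrist',(180,220),60,m);print(c,r,n,tool(c,s));np.save('s.npy',s,allow_pickle=True)
c=cv2.resize(a[130:350,50:300],None,fx=2.6,fy=2.6,interpolation=cv2.INTER_CUBIC)
cv2.imwrite('pics/g.png',cv2.cvtColor(c,cv2.COLOR_RGB2BGR))
```

```text
4.05 [ 0.53802504 -0.07125823  0.06445979] [-3.11831936e+00  3.80030115e-01  8.82411450e-05] [-0.09091985 -0.51144626 -0.28275735]
[ 0.54943658 -0.02791932] 0.03197307289132803 568 [ 6.68678294e-01 -4.48111321e+01  8.60386558e-03]
```

View pics/g.png

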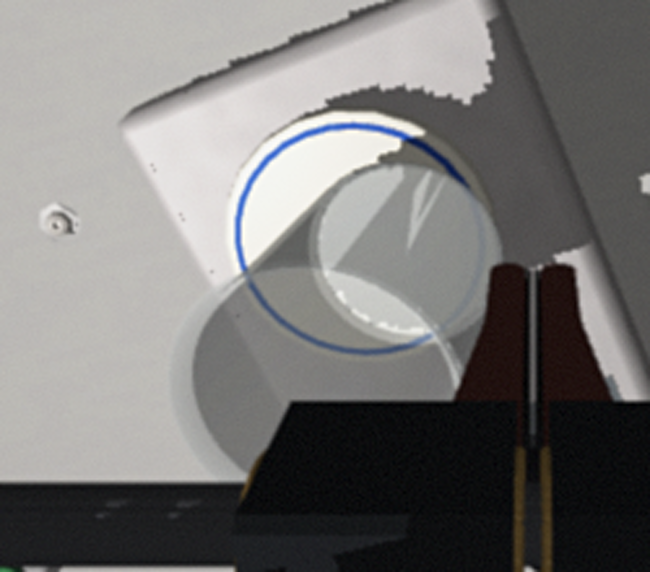

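The view shows the finger touching the foot. The foot circle spans crop columns 315–500 and rows 160–345, and the ring spans columns 236–486.

Run:
```python
from h import *
s=robot.observe()
q=lambda x,y:(50+(x+.5)/2.6-.5,130+(y+.5)/2.6-.5)
for p in [(408,252),(315,252),(500,252),(361,237)]: print(tool(ray('wrist',q(*p),.0545),s))
```

```text
[-1.44164256e+00 -3.23052323e+01  5.64333128e-03]
[-1.44174016e+00 -5.66871728e+01  9.74340946e-03]
[-1.44154605e+00 -8.19544336e+00  1.58901823e-03]
[ 2.79466676e+00 -4.43511180e+01  7.04926615e-03]
```

Run:
```python
from h import *
s=robot.observe()
q=lambda x,y:(50+(x+.5)/2.6-.5,130+(y+.5)/2.6-.5)
for p in [(350,123),(365,352),(237,230),(486,235),(408,161),(408,344)]: print(p,tool(ray('wrist',q(*p),.0545),s).round(1))
```

```text
(350, 123) [ 33.4 -45.1   0. ]
(365, 352) [-31.1 -45.5   0. ]
(237, 230) [  4.8 -76.5   0. ]
(486, 235) [  3.4 -11.8   0. ]
(408, 161) [ 23.5 -31.1   0. ]
(408, 344) [-28.6 -33.6   0. ]
```

Run:
```python
from h import *
s=robot.observe();m=robot.camera_model('wrist');T=m['world_to_cam'];print(s['t'],-T[:3,:3].T@T[:3,3])
q=lambda x,y:(50+(x+.5)/2.6-.5,130+(y+.5)/2.6-.5)
for p in [(171,375),(300,266),(462,375)]: print(p,tool(ray('wrist',q(*p),.124),s).round(1))
R=Ro.from_rotvec(s['tool_rot']).as_matrix()
def world(x,y,z): 
    p=s['tool_pos']+R@np.array([x,y,0])/1000; p[2]=z; return p
a=snap('wrist').copy()
U=lambda p:tuple(int(round(v)) for v in proj('wrist',p))
for (cx,cy,r,z,col) in [(1,-44.5,31,.054,(0,0,0)),(-2,-32.4,25,.054,(255,0,0)),(-2,-32.4,28,.124,(255,0,0)),(0,-38.5,28,.124,(0,200,0)),(0,-38.5,25,.054,(0,200,0))]:
    pts=np.array([proj('wrist',world(cx+r*np.cos(t),cy+r*np.sin(t),z)) for t in np.linspace(0,6.28,60)])
    cv2.polylines(a,[np.round(pts*8).astype(int)],True,col,1,cv2.LINE_AA,3)
b=snap('side')
c=cv2.resize(a[130:350,50:300],None,fx=1.8,fy=1.8,interpolation=cv2.INTER_CUBIC)
d=cv2.resize(b[180:260,225:305],(350,350),interpolation=cv2.INTER_CUBIC)
o=np.zeros((396,800,3),np.uint8);o[:,:450]=c;o[:350,450:]=d
cv2.imwrite('pics/i.png',cv2.cvtColor(o,cv2.COLOR_RGB2BGR))
```

```text
4.1 [ 0.61895632 -0.09205649  0.25102504]
(171, 375) [  4.8 -64.    0. ]
(300, 266) [ 26.  -39.2   0. ]
(462, 375) [  4.9 -12.1   0. ]
```

View pics/i.png

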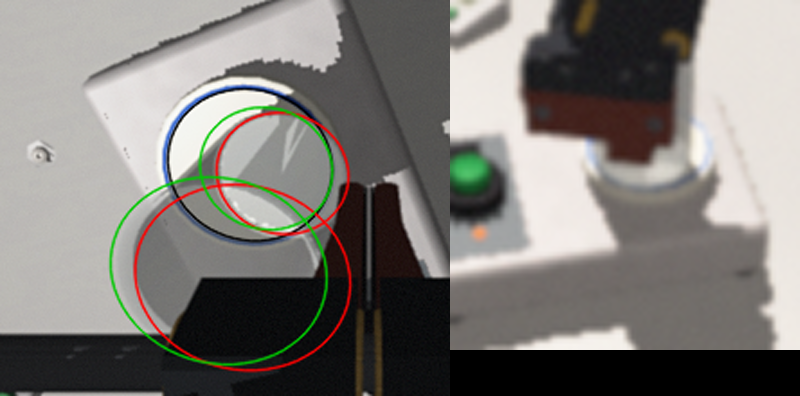

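The overlay puts the foot about 32 mm from the TCP but the rim about 37 mm, so the beaker may be leaning slightly against the finger. I'll back off a little and measure it free-standing.

{"name": "carry_out", "arguments": {"steps": [0,0.02,0,0,255,0,0.06,0,0,255,0,0.12,0,0,255,0,0.2,0,0,255,0,0.2,0,0,255]}}

```text
t: 4.7
tool_pos: [0.532, -0.0961, 0.0645]
tool_rot: [3.118, -0.382, -0.0]
wrist_force: [0.1, 0.5, 0.0]
grip_width: 0.0005
grip_force: 0.0
```

Run:
```python
from h import *
s=robot.observe();m=robot.camera_model('wrist');print(s['t'],s['tool_pos'],s['tool_rot'])
a=snap('wrist');print(ring(a,'wrist',(155,222),60,m))
c=cv2.resize(a[140:340,30:280],None,fx=3,fy=3,interpolation=cv2.INTER_CUBIC)
cv2.imwrite('pics/j.png',cv2.cvtColor(c,cv2.COLOR_RGB2BGR))
```

```text
4.7 [ 0.53198555 -0.09614502  0.06448444] [ 3.11799820e+00 -3.82206898e-01 -2.17296931e-05]
(array([ 0.54945704, -0.02781695]), np.float64(0.03196746790336859), 586)
```

View pics/j.png

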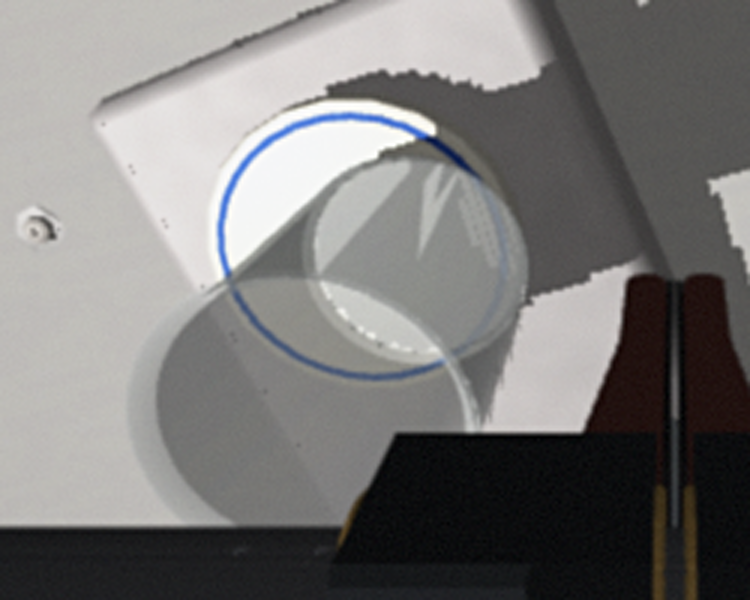

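The foot is clear now: crop columns 303–527, rows 155–362. The rim spans from column 128 to about 482, with its top at row 275.

Run:
```python
from h import *
s=robot.observe();print(s['tool_pos'])
q=lambda x,y:(30+(x+.5)/3-.5,140+(y+.5)/3-.5)
for z,L in ((.055,[(303,255),(527,255),(415,155),(415,362)]),(.124,[(128,400),(482,400),(300,275)])):
  for p in L: w=ray('wrist',q(*p),z);print(z,p,tool(w,s).round(1),w.round(4))
print(tool(np.array([.5495,-.0278]),s))
```

```text
[ 0.53206395 -0.09561968  0.06447931]
0.055 (303, 255) [  0.2 -83.7   0. ] [ 0.5525 -0.0144  0.055 ]
0.055 (527, 255) [  0.2 -33.    0. ] [ 0.5403 -0.0636  0.055 ]
0.055 (415, 155) [ 23.9 -56.4   0. ] [ 0.5688 -0.0467  0.055 ]
0.055 (415, 362) [-27.  -60.7   0. ] [ 0.5205 -0.0302  0.055 ]
0.124 (128, 400) [  5.3 -84.    0. ] [ 0.5575 -0.0154  0.124 ]
0.124 (482, 400) [  5.3 -29.3   0. ] [ 0.5443 -0.0685  0.124 ]
0.124 (300, 275) [ 26.4 -54.8   0. ] [ 0.5709 -0.0488  0.124 ]
[ 5.29477104e-01 -7.00231700e+01  6.22975018e-03]
```

{"name": "carry_out", "arguments": {"steps": [-0.08,-0.05,0,0.027,255,-0.08,-0.09,0,0.027,255,-0.08,-0.09,0,0.027,255]}}

```text
t: 5.05
tool_pos: [0.5257, -0.0814, 0.0645]
tool_rot: [-3.076, 0.638, -0.0]
wrist_force: [1.3, -0.3, -0.1]
grip_width: 0.0007
grip_force: 0.0
```

{"name": "carry_out", "arguments": {"steps": [0,-0.04,0,0,255,0,-0.08,0,0,255,0,-0.095,0,0,255,0,-0.11,0,0,255,0,-0.125,0,0,255,0,-0.14,0,0,255,0,-0.155,0,0,255,0,-0.17,0,0,255]}}

```text
t: 5.85
tool_pos: [0.5337, -0.0632, 0.0644]
tool_rot: [-3.075, 0.643, 0.0]
wrist_force: [-0.8, -1.0, 0.0]
grip_width: 0.0003
grip_force: 0.3
```

{"name": "carry_out", "arguments": {"steps": [0,-0.015,0,0,255,0,-0.03,0,0,255,0,-0.045,0,0,255,0,-0.045,0,0,255,0,-0.045,0,0,255,0,0,0,0,255,0,0.1,0,0,255,0,0.1,0,0,255]}}

```text
t: 6.65
tool_pos: [0.5281, -0.0756, 0.0644]
tool_rot: [3.074, -0.645, -0.001]
wrist_force: [-0.1, 0.4, 0.5]
grip_width: 0.0004
grip_force: 0.0
```

Run:
```python
from h import *
s=robot.observe();m=robot.camera_model('wrist');print(s['t'],s['tool_pos'],s['tool_rot'])
p=proj('wrist',[.5495,-.0278,.054]);print(p)
a=snap('wrist');c,r,n=ring(a,'wrist',p,60,m);print(c,r,n,tool(c,s))
x,y=int(p[0])-115,int(p[1])-90;print(x,y)
c=cv2.resize(a[y:y+190,x:x+240],None,fx=3,fy=3,interpolation=cv2.INTER_CUBIC)
cv2.imwrite('pics/k.png',cv2.cvtColor(c,cv2.COLOR_RGB2BGR))
```

```text
6.65 [ 0.52809216 -0.07559844  0.06439216] [ 3.07440294e+00 -6.44581634e-01 -9.16563840e-04]
[177.03597552 223.95619197]
[ 0.54948277 -0.02783642] 0.031932839255188465 742 [ 4.04884801e-01 -5.23316732e+01 -2.41156787e-02]
62 133
```

View pics/k.png

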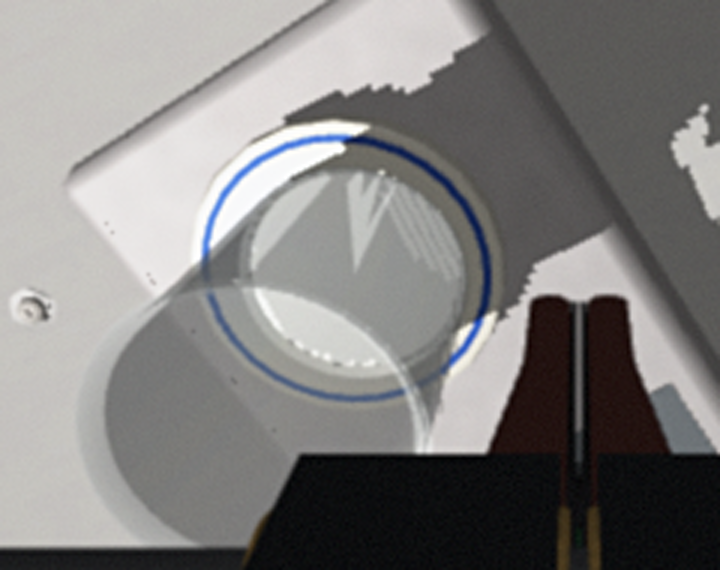

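The picture shows the foot (crop columns 240–468, rows 168–376) well inside the ring (columns 203–492, rows 136–400). It is off centre by about 2 mm of the 6 mm margin, so it counts as centred. Next I'll retract, lift, and locate the button.

{"name": "carry_out", "arguments": {"steps": [0,0.15,0,0,255,0,0.25,0,0,255,0,0.25,-0.4,0,255,0,0.25,-0.8,0,255,0,0.25,-0.8,-0.03,255,0,0.25,-0.8,-0.06,255,0,0.25,-0.8,-0.083,255,0,0.25,-0.8,-0.083,255]}}

```text
t: 7.5
tool_pos: [0.5167, -0.102, 0.1607]
tool_rot: [-3.136, -0.179, -0.0]
wrist_force: [0.2, 0.3, 0.2]
grip_width: 0.0007
grip_force: 0.0
```

Run:
```python
from h import *
s=robot.observe();print(s['t'],s['tool_pos'],s['tool_rot'])
def rayline(n,uv):
    p=ray(n,uv,.05);q=ray(n,uv,.2);return p,(q-p)/np.linalg.norm(q-p)
L=[]
for n in('top','side','wrist'):
    a=snap(n);m=robot.camera_model(n);w,c,k=green(a,n,m);print(n,w,c,k)
    if k>20:L.append(rayline(n,c))
def tri(L):
    M=sum(np.eye(3)-np.outer(d,d) for p,d in L);b=sum((np.eye(3)-np.outer(d,d))@p for p,d in L);x=np.linalg.solve(M,b)
    return x,[np.linalg.norm(np.cross(x-p,d))*1000 for p,d in L]
x,e=tri(L);print(x,e,np.hypot(*(x[:2]-[.5497,-.0278])))
if len(L)==3: print(tri(L[1:]),tri(L[:2]))
np.set_printoptions(precision=4);print(tool(x,s)/120)
```

```text
7.5 [ 0.51670141 -0.10200989  0.16067721] [-3.13636720e+00 -1.78515056e-01 -4.79518953e-04]
top [ 0.45613052 -0.04109401] [288.08163265 225.73469388] 49
side [ 0.45447302 -0.03639645] [228.89393939 219.04545455] 66
wrist [ 0.45113815 -0.03877448] [187.63322884 238.56426332] 319
[ 0.45497054 -0.04062779  0.05512561] [np.float64(1.172133430464969), np.float64(0.8985350596899935), np.float64(1.391088949510505)] 0.09559404830147267
(array([ 0.45402306, -0.03991993,  0.05398865]), [np.float64(0.8661066634773164), np.float64(0.8661066634773532)]) (array([ 0.45544102, -0.04090687,  0.05422511]), [np.float64(0.6880564728371924), np.float64(0.688056472837297)])
[-4.5306e-01 -5.6658e-01 -6.7371e-05]
```

{"name": "carry_out", "arguments": {"steps": [-0.453,-0.567,0,0,255,-0.453,-0.567,0,0,255,-0.453,-0.567,0.3,0,255,-0.453,-0.567,0.6,0,255,-0.453,-0.567,0.7,0,255,-0.453,-0.567,0.75,0,255,-0.453,-0.567,0.75,0,255]}}

```text
t: 8.35
tool_pos: [0.4551, -0.0401, 0.07]
tool_rot: [-3.137, -0.169, 0.002]
wrist_force: [-0.2, -0.1, -0.1]
grip_width: 0.0006
grip_force: 0.0
```

Run:
```python
from h import *
s=robot.observe();print(s['t'],s['tool_pos'],s['wrist_force'],tool(np.array([.4548,-.0405]),s))
```

```text
8.35 [ 0.45511683 -0.04006071  0.07002874] [-0.2477247  -0.05268217 -0.10670862] [-3.62258883e-01  4.02650527e-01  1.87539581e-04]
```

{"name": "carry_out", "arguments": {"steps": [0,0,0.05,0,255,0,0,0.09,0,255,0,0,0.11,0,255,0,0,0.12,0,255,0,0,0.13,0,255,0,0,0.13,0,255]}}

```text
t: 8.95
tool_pos: [0.4554, -0.0401, 0.0548]
tool_rot: [-3.137, -0.171, 0.0]
wrist_force: [0.4, 0.0, 0.4]
grip_width: 0.0006
grip_force: 0.0
```

{"name": "carry_out", "arguments": {"steps": [0,0,0.01,0,255,0,0,0.02,0,255,0,0,0.03,0,255,0,0,0.03,0,255]}}

```text
t: 9.35
tool_pos: [0.4553, -0.04, 0.0511]
tool_rot: [-3.137, -0.171, 0.0]
wrist_force: [-0.3, 1.0, 0.6]
grip_width: 0.0005
grip_force: 0.0
```

{"name": "carry_out", "arguments": {"steps": [0,0,0.01,0,255,0,0,0.02,0,255,0,0,0.03,0,255,0,0,0.03,0,255]}}

```text
t: 9.75
tool_pos: [0.4553, -0.04, 0.0475]
tool_rot: [-3.137, -0.171, 0.001]
wrist_force: [0.5, 0.2, -0.7]
grip_width: 0.0006
grip_force: 0.0
```

{"name": "carry_out", "arguments": {"steps": [0,0,0.01,0,255,0,0,0.02,0,255,0,0,0.03,0,255,0,0,0.03,0,255]}}

```text
t: 10.15
tool_pos: [0.4552, -0.04, 0.0439]
tool_rot: [-3.137, -0.171, 0.001]
wrist_force: [0.6, -0.5, 0.9]
grip_width: 0.0003
grip_force: 0.0
```

{"name": "carry_out", "arguments": {"steps": [0,0,0.01,0,255,0,0,0.02,0,255,0,0,0.02,0,255]}}

```text
t: 10.45
tool_pos: [0.4553, -0.04, 0.0415]
tool_rot: [-3.137, -0.171, 0.0]
wrist_force: [-0.0, 0.3, -0.5]
grip_width: 0.0007
grip_force: 0.0
```

Run:
```python
from h import *
for i in range(4):
    a=snap('side');s=robot.observe();print(s['t'],s['tool_pos'],s['wrist_force'],s['wrist_torque'])
g=green(a,'side',robot.camera_model('side'));print(g)
w=snap('wrist');print(green(w,'wrist',robot.camera_model('wrist')),proj('wrist',s['tool_pos']))
for z in(.04,.046,.055):print(proj('side',[.4548,-.0405,z]),ray('top',(288.08,225.73),z),ray('side',(228.89,219.05),z))
```

```text
10.5 [ 0.45530139 -0.04001891  0.04157005] [ 0.38145694 -0.39740826  0.04495907] [ 0.04707768 -0.03225902  0.01644552]
10.55 [ 0.45535689 -0.04003539  0.04163688] [-0.34164721 -0.27623839  0.25364124] [ 0.00872641  0.05416036 -0.06268438]
10.6 [ 0.45539839 -0.04003863  0.04167159] [ 0.68578146 -0.3804542   0.82215769] [-0.01606636  0.00764195  0.05123051]
10.65 [ 0.45544354 -0.04006877  0.04170777] [0.43908821 0.17565435 0.18327755] [0.00528398 0.03972703 0.04829508]
(array([ 0.45504376, -0.04034289]), array([229.14583333, 220.20833333]), np.int32(48))
(array([ 0.45959708, -0.03953628]), array([254.13333333, 229.86666667]), np.int32(15)) [254.29378785 230.58260413]
[229.33408962 223.42593263] [ 0.45614832 -0.04162985  0.04      ] [ 0.45379867 -0.02564393  0.04      ]
[229.15780759 221.53234612] [ 0.45614449 -0.04130606  0.046     ] [ 0.45419784 -0.03210418  0.046     ]
[228.8906439  218.66252685] [ 0.45613873 -0.04082037  0.055     ] [ 0.4547966  -0.04179454  0.055     ]
```

Run:
```python
from h import *
def asc(a,x0,x1,y0,y1,st=1):
    h=cv2.cvtColor(a,cv2.COLOR_RGB2HSV)
    for y in range(y0,y1,st):
        print(y,''.join(('G' if 45<=H<=75 and S>110 and V>50 else 'R' if (H<12 or H>168) and S>90 and V>25 else 'o' if 5<H<25 and S>90 else '#' if V<60 else '+' if V<130 else '-' if V<190 else '.') for H,S,V in h[y,x0:x1:st]))
a=snap('side');s=robot.observe();print(s['t'],proj('side',s['tool_pos']))
asc(a,205,262,180,240)
asc(snap('wrist'),215,295,205,250)
```

```text
10.75 [229.56676531 222.73388376]
180 .....-+#############################+-...................
181 .....-+#####################o#######+-...................
182 .....-+#####################ooo######-...................
183 .....-+#######oo############ooo######+...................
184 .....-+#######ooo###########ooo######+...................
185 ......+#######ooo############oo######+-..................
186 ......-#######ooo#################ooo+-..................
187 ......-+######ooo#################ooo+-..................
188 ......-+#oo###ooo##################oo++-................-
189 ......-+oooo###oo#####################++-..............--
190 ......-+oooo###########################+-..............--
191 ......-+ooo#############################-..............--
192 ......-++###############################+..............--
193 .......+################################+-.............--
194 .......+################################+-.............--
195 .......-+###############################+-............---
196 .......-+################################-............---
197 .......-
[... 5778 characters left out ...]
####################
242 #######################RRRRRRRRRRRRRR######RRRRRRRRRRRRRo#######################
243 #######################RRRRRRRRRRRRRR######RRRRRRRRRRRRRR#######################
244 #####################o#RRRRRRRRRRRRRR######RRRRRRRRRRRRRR#o###o#################
245 +++++++++++++#########RRRRRRRRRRRRRRR######RRRRRRRRRRRRRRR######################
246 +++++++++++++##o######RRRRRRRRRRRRRR#######RRRRRRRRRRRRRRR######################
247 +++++++++++++########oRRRRRRRRRRRRRRR#####oRRRRRRRRRRRRRRR######################
248 +++++++++++++#########RRRRRRRRRRRRRR#######RRRRRRRRRRRRRRR######################
249 +++++++++++++#########RRRRRRRRRRRRRR########RRRRRRRRRRRRRR######################
```

The side mask shows the real fingertips ending at row 217, just above the fully visible button (rows 217–223). So the closed tips sit higher than the reported TCP, and they line up with the button in column. I'll keep lowering slowly and watch the force.

{"name": "carry_out", "arguments": {"steps": [0,0,0.01,0,255,0,0,0.02,0,255,0,0,0.03,0,255,0,0,0.04,0,255,0,0,0.04,0,255]}}

```text
t: 11.3
tool_pos: [0.4552, -0.04, 0.0367]
tool_rot: [-3.137, -0.171, 0.001]
wrist_force: [0.2, -0.6, 0.8]
grip_width: 0.0002
grip_force: 0.0
```

{"name": "carry_out", "arguments": {"steps": [0,0,0.01,0,255,0,0,0.02,0,255,0,0,0.03,0,255,0,0,0.03,0,255]}}

```text
t: 11.7
tool_pos: [0.4554, -0.0401, 0.0332]
tool_rot: [-3.137, -0.171, 0.0]
wrist_force: [0.1, 0.1, 1.6]
grip_width: 0.0006
grip_force: 0.8
```

Run:
```python
from h import *
a=snap('side');s=robot.observe();print(s['t'],s['tool_pos'],s['wrist_force'],proj('side',s['tool_pos']))
h=cv2.cvtColor(a,cv2.COLOR_RGB2HSV)
for y in range(208,232):
    print(y,''.join('G' if 45<=H<=75 and S>110 and V>50 else 'R' if (H<12 or H>168) and S>90 and V>25 else '#' if V<60 else '+' if V<130 else '.' for H,S,V in h[y,215:250]))
for z in (.045,.055,.065): print(z,proj('side',[.455,-.05,z]),proj('side',[.455,-.03,z]))
```

```text
11.75 [ 0.45549566 -0.04005592  0.03328455] [-0.15899006  0.3187134   1.60914934] [229.82948925 225.37689088]
208 +RRRRRRRRRRRRRRRRRRRRRRRRR++##R+...
209 +RRRRRRRRRRRRRRRRRRRRRRRRR+###R+...
210 +RRRRRRRRRRRRRRRRRRRRRRRRRR++RR+...
211 +R+##RRRRRRRRRRRRRRRRRRRRRRR+RR+...
212 ++###RRRRRRRRRRRRRRRRRRRRRR++++....
213 +R+++RRRRRRRRRRRRRRRRRR++++........
214 +RR+RRRRRRRRRRRRRRRR+++............
215 +RR++RRRRRRRRRRRRRR+++.............
216 .+++++++++RRRRRRRRR++++............
217 .....+++++RRRRRRRRR++++++++........
218 ....+++++#RRRRRRRRRR##++++++.......
219 ...++++###RRRR+++##R###++++++......
220 ...+++########GGGGG####++++++......
221 ...+++####GGGGGGGGG####++++++......
222 ...+++#####GGGGGGGG####++++++......
223 ...+++#####GGGGGG######++++++......
224 ....++#################+++++++.....
225 ....++#################+++++++.....
226 ....+++################++++++++....
227 ....+++###############+++++++++....
228 ++..++++#############+++++++++.....
229 ++..++++++#########++++++++++......
230 #+...+++++++#+#+#++++++++++++......
231 #+...++++++++++++++++++++++++......
0.045 [229.28366545 224.71250551] [229.26424846 218.726484  ]
0.055 [228.98530131 221.52027154] [228.97073284 215.54654866]
0.065 [228.68275153 218.28325498] [228.67316882 212.32275323]
```

Contact has begun at 1.6 N. I'll press further.

{"name": "carry_out", "arguments": {"steps": [0,0,0.01,0,255,0,0,0.02,0,255,0,0,0.03,0,255,0,0,0.03,0,255]}}

```text
t: 12.15
tool_pos: [0.4554, -0.0401, 0.0296]
tool_rot: [-3.137, -0.171, -0.0]
wrist_force: [0.5, 0.5, 3.2]
grip_width: 0.0005
grip_force: 1.8
```

{"name": "carry_out", "arguments": {"steps": [0,0,0.01,0,255,0,0,0.02,0,255,0,0,0.03,0,255,0,0,0.03,0,255]}}

```text
t: 12.55
tool_pos: [0.4557, -0.0401, 0.0285]
tool_rot: [3.137, 0.172, 0.002]
wrist_force: [-8.5, 2.6, 39.8]
grip_width: 0.0
grip_force: 19.9
```

The button has bottomed out, with a clear hard stop after the roughly 4 N spring travel. I'll release straight up.

{"name": "carry_out", "arguments": {"steps": [0,0,-0.03,0,255,0,0,-0.1,0,255,0,0,-0.4,0,255,0,0,-0.8,0,255,0,0,-1,0,255,0,0,-1,0,255,0,0,-1,0,255]}}

```text
t: 13.25
tool_pos: [0.4554, -0.04, 0.146]
tool_rot: [3.137, 0.171, 0.001]
wrist_force: [0.4, 0.6, -0.7]
grip_width: 0.0004
grip_force: 0.0
```

Run:
```python
from h import *
s=robot.observe();m=robot.camera_model('wrist');print(s['t'],s['tool_pos'],s['wrist_force'])
t=snap('top');a=snap('wrist');p=proj('wrist',[.5495,-.0278,.054]);print(p,green(a,'wrist',m))
c,r,n=ring(a,'wrist',p,60,m);print(c,r,n)
for nm,im,x0,x1,y0,y1 in (('wrist',a,int(p[0])-52,int(p[0])+53,int(p[1])-50,int(p[1])+60),):
    h=cv2.cvtColor(im,cv2.COLOR_RGB2HSV)
    for y in range(y0,y1,2): print(y,''.join('B' if 95<=H<=130 and S>35 else chr(97+V//10) for H,S,V in h[y,x0:x1]))
```

```text
13.25 [ 0.45536028 -0.04004369  0.14604353] [ 0.43073865  0.62740016 -0.7229234 ]
[252.74309253  79.37582678] (array([ 0.45322529, -0.04076496]), array([255.00488998, 191.0195599 ]), np.int32(409))
[ 0.55049631 -0.02796592] 0.03198487254818854 515
29 vuvuuuvuuvvuvuuuuuuuuuuvuvuvuuvvuuuuuuuuuttttttttttttttttttttuuuuuuuuuuvvuuuttttuuuuuuuuuuuuttttuuuttuuuu
31 uuuuuuvuvvuvuuuuvuuuuuvuuuuvvuvuuuuuuttttssssssstttttttttttttuuuuuuuuuuuvvvvvuuuuuuuuuuuuututtttutttuuuuu
33 uuuuuuvuvvuvvuuvuvuuuuuuuuvuuvvuutttstsssssssssrqqpoooonnooppqrsstuuuuuuuuuvvvvvuuuuuuuuuuuutttttuttttuuu
35 uuuuuuvvvvvvvvvuvuuuvuuuuuuuuuttsssssssrrrqpoonnnnonnnooooooonnonnooqssuuuuuuvvvvvvuuuuuuuuuuuttttttttttu
37 uuuuvvvvvvvvvvvuuuuuuuuuuuuutssssrssssqpoonnmmBBBBBBBBBBBBBmnnoopoooonmlnptuuvvvvvvvvuuuuuuuuttuttttttttt
39 vvuvvvvvvvvvvvvuuvuuuuuuuttsssrrsssqonmmBBBBBBBBBBBBBBBBBBBBBBBBBBnooppponopqsuuvvvvvvvuuutuuuuuttttttttt
41 vvvvvvvvvvvvvvvvuvvuvvuussrrrstsqonBBBBBBBmnnnnnnonononooonoonnnBBBBBBooqqqpnlloruvvvvvwvuutuuttututttttt
43 vvvvvvvvvvvvvvvvvvvvvutssrsttsqnBBBBBmnnoonnnnnnnnnnnnnnnonoooooppponBBBBBpqqqommorsst
[... 4461 characters left out ...]
uuuuuuttuutttuuuuuuutttttttttttttttttttt
127 vvvvvvvvvvvvvvvvvvvvvvvvvvvvvvvvvvvvvvuvuuuvvvvvuvuuuuuuuuuuuuuuuuuuuuuttttutuuuttutttttttttttttttttttttt
129 vvvvvvvvvvvvvvvvvvuvuvvvvvvvvvvvvvvvvvuvvvvvuvvvuuuuuuuuuuuuuuuuuuuuuuuttuutttttutttttttttttttttttttttttt
131 vvvvvvvvvvvvvvvvvvvvvvvvvvvvvvvvvvvvvvvuvvuuvuuuuuuuuuuuuuuuuuuuuuuuuuuttuutttttutttttttttttttttttttttttt
133 vvvvvvvvvvvvvvvvvvvvvvvvvvvvvvvvvvvvvvvvvvuuuuuuuuuuuuuuuuuuuuuuuuuutuuututuuttuutttttttttttttttttttttttt
135 usuvvvvvvvvvvvvvvvvvvvvvvvvvvvvvvvvvvvvvvvuuuuuuuuuuuuuuuuuuuuuuuuuuuutututuuttuutttttttttttttttttutttttt
137 vvvvvvvvvvvvvvvvvvvvvvvvvvvvvvvvvuvvvvuvuuuuuuuuuuuuuuuuuuuuuuuuuuuuuuuuuuuuuuttttttttttttttttttttttttttt
```

The final check has the foot fully inside the ring: centre about 3 mm off, every edge at least 3 mm inside. The arm is clear, so I'm handing in.

```bash
python3 -c "
from plant import robot
print(robot.close_job())"
```

```text
the job is handed in; nothing more can be done
None
```

The beaker stands with its whole foot inside the blue ring (about 3 mm off centre), the fingers are clear, the start button was then pressed to its stop (about 40 N at the wrist, so firmer than needed), and the job was handed in at about 13 s.

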